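# Slide a tall capacitor into the test jig and press the test button

## Task

Test the tall capacitor: push it with the fingertips, low on its body so that it slides over the desk without tipping, into the V of the steel test box until it stands upright against both copper plates. Then press the push button on top of the box fully down and let it come up again. Push gently and do not grip or lift the capacitor, and leave the transformer, the resistors and the short capacitor where they are.

Things in the scene. Friction and masses are not known exactly. Their poses are not given: they have to be found in the camera images.
- capacitor: the tall capacitor: a loose, upright plain aluminium cylinder 50 mm in diameter and 138 mm high (145 mm with the two brass terminals on its top), about 0.4 kg, weight evenly spread. Origin at the centre of its underside, z up along its axis. It stands on the bare desk; sliding friction is roughly 0.5 to 0.7, so a push higher than about 35 mm above the desk can tip it.
- test_box: the test box: a fixed steel box 90 mm (x) by 140 mm (y) by 60 mm high. Origin at the centre of its underside, z up; its own -x axis points out of its front, where the V opens. On the front stand two upright copper contact plates, 45 mm long, 5 mm thick, 35 mm high, standing at 45 degrees either side of -x and meeting in a 90 degree corner 55 mm from the origin along -x; their outer ends reach 90 mm from the origin along -x and 36 mm to each side.
- seat (a point): point on the desk (fixed to the test box, 90 mm from its origin along its -x axis) where the centre of the tall capacitor's underside is when it touches both copper plates. Its axes are those of the test box.
- test_button (a joint): travel of the push button on top of the test box: 0 is up, 0.006 m is fully down; a spring (about 5 N when fully down) brings it back
- test_button_top (a point): centre of the top face of the push button, a round cap 28 mm in diameter in a black collar 44 mm in diameter, 15 mm behind the test box's middle (along its +x axis); the cap's face is 82 mm above the desk and 10 mm above the collar; it is pressed straight down
- transformer: bystander: iron output transformer, 86 x 82 x 66 mm high, loose, 1.4 kg. Origin at the centre of its underside.
- resistor_a: bystander: cream ceramic resistor block, 60 x 16 x 16 mm (long along its x, with a 12 mm wire stub at each end), loose, on the robot's side of the capacitor's way. Origin at the centre of its underside.
- resistor_b: bystander: second, equal ceramic resistor block, on the far side. Origin at the centre of its underside.
- short_capacitor: bystander: short capacitor, upright aluminium cylinder 35 mm in diameter and 45 mm high, loose. Origin at the centre of its underside.

How it is judged:
By the outcome, as a careful person would: the job done as asked, in the order asked, and still so for the second after the job is handed in, with the robot touching nothing.
It also fails if it takes over 72 s, if anything falls off the work surface, if the arm or the gripper's body presses on something with over 40 N, if the wrist force passes 120 N, or if a joint passes its speed limit or range.

## Robot

A 6-joint arm with a two-finger parallel gripper is mounted at the origin on the work surface. World frame = base frame: x ahead of the robot, y to its left, z up, the work surface at z = 0. Lengths are in mm, angles in rad, forces in N, time in s.
With the tool pointing down it reaches from about 325 to 850 mm from the base axis. Payload 4.4 kg.
Tool frame: the origin (TCP) lies midway between the tips of the shut fingers; the grasp point (between the pads) lies 19 mm behind it; z points along the fingers, y is the line along which they close (so a half turn about z gives the same grasp; the last joint's range is limited). The gripper opens to 94 mm and grips with 3 to 60 N. Pads are 16 mm wide; open, the fingers measure 119 mm over their backs; the gripper's body (75 mm by 177 mm) begins 78 mm behind the grasp point.
Start: joints at [1.167, 0.207, 1.542, -0, 1.393, -0.15], TCP at [143.826, 556.724, 205.447] pointing down, gripper open.
Joint ranges: [-2.73, 2.73], [-0.86, 2.22], [0.23, 2.46], [-1.11, 4.25], [0.08, 2.63], [-2.82, 2.82]. Speed limits (rad/s): [2.79, 2.79, 3.14, 3.14, 3.14, 3.14].

## Interface

Orientations are given as a 3x3 rotation matrix whose columns are the frame's x, y, z axes.
In Python, from cell import manip gives the robot as it stands. The module is installed in compiled form; this text tells all that it offers. Calls block until the motion is done:
- manip.goto(position, orientation): joint-space move of the TCP to a pose.
- manip.move_linear(position, attitude=None, v=150): straight line of the TCP; attitude=None keeps the orientation; v is the mean speed in mm/s.
- manip.move_joints(angles): joint-space move.
- manip.move_gripper(opening, effort=None): opening from 0.0 (shut) to 1.0 (fully open); effort is the grip in N (None keeps the last); returns when the fingers have stopped.
- manip.wait(seconds).
- manip.inverse_kinematics(position, orientation): joint angles nearest the present ones, or None.
- manip.observe(): the state.
- manip.camera(name): name is "scene" or "top" or "wrist"; returns a dict with "image" (480x640x3 uint8, blue, green, red), "range_z" (480x640 float32, mm along the optical axis (not along the pixel's ray), 0 where there is no reading), "fov_y" (degrees; the focal length in pixels is half the picture's height over the tangent of half this angle, whatever the lens; pixels are square), "cx", "cy" (the principal point, pixels), "T" (4x4, takes a point from camera to world coordinates); the wrist camera has in their place "mount" (4x4, takes a point from camera to tool coordinates, whose origin is the TCP and whose axes are the flange's). Camera axes: x right, y down, z forward; pixel columns grow to the right and rows downward; lengths in mm; the calibration is good to about 2 mm. A picture is of the moment at which its call begins: read the wrist's pose just before it.
A pose or a line that the arm cannot do raises manip.IKError and nothing moves.
- manip.finish_job(): hands the job in; it is judged then, once.
The state is a dict: "t": time; "joints": joint angles; "dq": joint speeds; "joint_torque": joint torques, N m; "tcp_pos": TCP position; "tcp_rot": TCP orientation; "wrist_force": force on the tool from outside, world axes, zero at the start; "wrist_torque": the same for the moment, N m; "width": opening from 0.0 (shut) to 1.0 (fully open); "gripper_force": force on a finger pad.
Only numpy, scipy, OpenCV 4.12 (cv2) and the standard library are available. Lean on these libraries where they do the work, as an engineer would, in place of code of your own. Each camera call takes 0.05 s, during which the arm holds its last target. There are 200 camera calls.

## Working session

There is one attempt and no reset: what is moved stays moved. The work goes in short steps, each a Python script; the robot and the scene stay as the last script left them, time stands still between calls to the robot, and variables do not carry over. Pictures are saved under pics/ and viewed, at most 10 in all, crops included, and the job is handed in when it is done.

```bash
mkdir -p pics
cat > h.py <<'E'
from cell import manip
import numpy as np, cv2
def cloud(c):
    f=240/np.tan(np.radians(c["fov_y"])/2); z=c["range_z"]
    v,u=np.mgrid[0:480,0:640]
    p=np.stack([(u-c["cx"])/f*z,(v-c["cy"])/f*z,z,np.ones_like(z)],-1)@c["T"].T
    p=p[...,:3]; p[z==0]=np.nan
    return p
E
python3 - <<'E'
from h import *
for n in ("scene","top"):
    c=manip.camera(n); cv2.imwrite(f"pics/{n}.png",c["image"]); np.savez(f"{n}.npz",**c); print(n,c["T"].round(3).tolist(),c["fov_y"],c["cx"],c["cy"],(c["range_z"]==0).mean())
E
```

```text
scene [[-0.848, 0.29, -0.444, 1014.503], [0.53, 0.484, -0.697, 724.307], [0.013, -0.826, -0.564, 681.465], [0.0, 0.0, 0.0, 1.0]] 45.43625221960252 316.8776509642132 243.09719220627895 0.004069010416666667
top [[-0.025, -0.998, 0.062, 499.276], [-1.0, 0.025, -0.01, -8.145], [0.008, -0.062, -0.998, 952.491], [0.0, 0.0, 0.0, 1.0]] 47.16672336808235 313.95810808816935 235.0157279091695 0.004231770833333333
```

View pics/top.png

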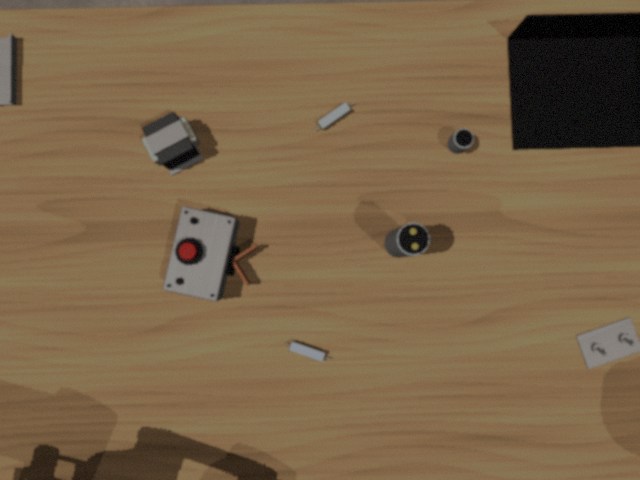

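View pics/scene.png

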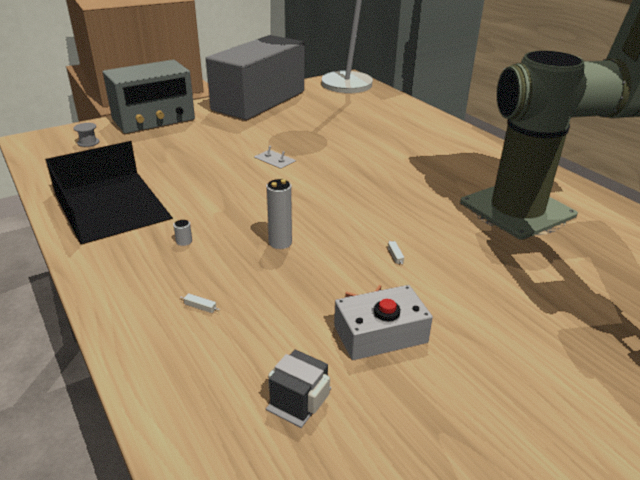

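The top view shows the box at about (200,253) with its red button at (188,251). The copper V opens right, towards −y, near (237,262). The tall capacitor's top is at (412,240), and the resistors are at (335,116) and (308,351).

Run:
```python
from h import *
c=dict(np.load("top.npz")); P=cloud(c); im=c["image"].astype(int); T=c["T"]
f=240/np.tan(np.radians(float(c["fov_y"]))/2)
def ray(u,v,z):
    d=T[:3,:3]@np.array([(u-c["cx"])/f,(v-c["cy"])/f,1]); o=T[:3,3]; return (o+d*(z-o[2])/d[2]).round(1)
Z=P[...,2]; print("desk z",np.nanmedian(Z))
b,g,r=im[...,0],im[...,1],im[...,2]
red=((r>120)&(g<50)&(b<50)).astype(np.uint8)
n,l,s,ce=cv2.connectedComponentsWithStats(red); i=1+np.argmax(s[1:,4]); print("button",s[i],ray(*ce[i],82),np.nanmedian(Z[l==i]))
def comp(lo,hi,win,name,z):
    m=np.zeros((480,640),np.uint8); y0,y1,x0,x1=win
    m[y0:y1,x0:x1]=((Z>lo)&(Z<hi))[y0:y1,x0:x1]
    n,l,s,ce=cv2.connectedComponentsWithStats(m); i=1+np.argmax(s[1:,4])
    k=cv2.findContours((l==i).astype(np.uint8),0,1)[0][0]; rc=cv2.minAreaRect(k)
    q=[ray(u,v,z)[:2] for u,v in cv2.boxPoints(rc)]
    print(name,s[i,4],"z",np.nanmedian(Z[l==i]).round(1),"rect c",ray(*rc[0],z),"sides",np.linalg.norm(q[0]-q[1]).round(1),np.linalg.norm(q[1]-q[2]).round(1),"dirs",(q[1]-q[0]).round(1),(q[2]-q[1]).round(1),"circ",ray(*cv2.minEnclosingCircle(k)[0],z))
comp(52,68,(190,320,150,245),"box",60)
comp(128,155,(200,280,370,450),"cap",138)
comp(35,60,(110,170,430,490),"short",45)
comp(9,25,(90,140,310,365),"resB",16)
comp(9,25,(330,370,280,340),"resA",16)
comp(50,80,(100,180,130,210),"trafo",66)
```

```text
desk z 0.4217582217840459
button [180 244  15  15 169] [533.7 185.   82. ] 82.24264141123581
box 4217 z 60.3 rect c [528.8 170.6  60. ] sides 140.2 91.3 dirs [136.2 -33.1] [-23.  -88.4] circ [528.8 171.   60. ]
cap 885 z 139.9 rect c [ 540.5 -160.8  138. ] sides 49.2 47.6 dirs [ -1.2 -49.2] [-47.6   1.8] circ [ 540.  -161.1  138. ]
short 362 z 45.8 rect c [ 710.5 -268.6   45. ] sides 37.3 33.1 dirs [ 25.7 -27.1] [-24.3 -22.5] circ [ 710.4 -268.7   45. ]
resB 340 z 16.1 rect c [765.9 -59.6  16. ] sides 70.3 17.1 dirs [ 39.1 -58.4] [-14.3  -9.3] circ [763.6 -61.   16. ]
resA 351 z 15.6 rect c [361.6   0.8  16. ] sides 16.9 59.6 dirs [15.9 -5.8] [-20.2 -56.1] circ [362.2   0.4  16. ]
trafo 1942 z 63.3 rect c [717.9 217.3  66. ] sides 80.8 73.6 dirs [ 36.6 -72. ] [-65.9 -32.8] circ [717.2 218.8  66. ]
```

```bash
cat >> h.py <<'E'
def rot(d,th,s=1):  # tool pointing down and leaning forward along horizontal d
    d=np.array([*d,0.])/np.linalg.norm(d); z=np.sin(th)*d-np.cos(th)*np.array([0,0,1.])
    y=s*np.cross([0,0,1.],d); return np.stack([np.cross(y,z),y,z],1)
a=np.array([.240,.971])              # box +x in world
box=np.array([528.8,170.7]); seat=box-90*a; cap=np.array([540.2,-161.]); S1=seat-35*a
d1=(S1-cap)/np.linalg.norm(S1-cap)
TH=np.radians(42)
E
python3 - <<'E'
from h import *
print(seat,S1,d1,manip.observe()["t"])
for th in (35,42,50):
  for s in (1,-1):
    R=rot(d1,np.radians(th),s); Q=rot(a,np.radians(th),s)
    for p,r in ((cap-70*d1,R),(S1-28*d1,R),(S1-60*a,Q),(seat-28*a,Q)):
        q=[manip.inverse_kinematics([*p,z],r) for z in (16,200)]
        print(th,s,[None if k is None else np.round(k,2).tolist() for k in q])
E
```

```text
[507.2   83.31] [498.8    49.325] [-0.1931323   0.98117272] 0.1
35 1 [[-0.74, 0.78, 1.26, 0.35, 1.61, 2.13], [-0.74, 0.58, 1.18, 0.37, 1.88, 2.23]]
35 1 [[-0.46, 0.52, 1.71, 0.49, 1.34, 2.27], [-0.46, 0.26, 1.63, 0.48, 1.65, 2.43]]
35 1 [[-0.61, 0.38, 1.93, 0.63, 1.15, 2.42], [-0.61, 0.07, 1.84, 0.57, 1.49, 2.65]]
35 1 [[-0.47, 0.37, 1.95, 0.68, 1.09, 2.5], [-0.47, 0.06, 1.86, 0.6, 1.42, 2.76]]
35 -1 [[-0.74, 0.78, 1.26, 0.35, 1.61, -1.01], [-0.74, 0.58, 1.18, 0.37, 1.88, -0.91]]
35 -1 [[-0.46, 0.52, 1.71, 0.49, 1.34, -0.87], [-0.46, 0.26, 1.63, 0.48, 1.65, -0.71]]
35 -1 [[-0.61, 0.38, 1.93, 0.63, 1.15, -0.72], [-0.61, 0.07, 1.84, 0.57, 1.49, -0.49]]
35 -1 [[-0.47, 0.37, 1.95, 0.68, 1.09, -0.64], [-0.47, 0.06, 1.86, 0.6, 1.42, -0.38]]
42 1 [[-0.76, 0.86, 1.19, 0.4, 1.72, 2.11], [-0.76, 0.65, 1.12, 0.43, 1.97, 2.23]]
42 1 [[-0.5, 0.59, 1.67, 0.55, 1.43, 2.21], [-0.5, 0.32, 1.61, 0.55, 1.72, 2.39]]
42 1 [[-0.67, 0.45, 1.92, 0.7, 1.23, 2.31], [-0.67, 0.12, 1.85, 0.65, 1.54, 2.57]]
42 1 [[-0.54, 0.43, 1.95, 0.77, 1.16, 2.38], [-0.54, 0.1, 1.87, 0.7, 1.46, 2.66]]
42 -1 [[-0.76, 0.86, 1.19
[... 291 characters left out ...]
 1.87, 0.7, 1.46, -0.48]]
50 1 [[-0.79, 0.95, 1.1, 0.46, 1.85, 2.11], [-0.79, 0.73, 1.06, 0.51, 2.07, 2.24]]
50 1 [[-0.54, 0.68, 1.62, 0.6, 1.53, 2.16], [-0.54, 0.39, 1.58, 0.62, 1.79, 2.34]]
50 1 [[-0.73, 0.54, 1.89, 0.77, 1.32, 2.21], [-0.73, 0.19, 1.85, 0.74, 1.6, 2.48]]
50 1 [[-0.61, 0.51, 1.93, 0.86, 1.25, 2.26], [-0.61, 0.16, 1.89, 0.8, 1.52, 2.55]]
50 -1 [[-0.79, 0.95, 1.1, 0.46, 1.85, -1.03], [-0.79, 0.73, 1.06, 0.51, 2.07, -0.91]]
50 -1 [[-0.54, 0.68, 1.62, 0.6, 1.53, -0.98], [-0.54, 0.39, 1.58, 0.62, 1.79, -0.8]]
50 -1 [[-0.73, 0.54, 1.89, 0.77, 1.32, -0.93], [-0.73, 0.19, 1.85, 0.74, 1.6, -0.66]]
50 -1 [[-0.61, 0.51, 1.93, 0.86, 1.25, -0.88], [-0.61, 0.16, 1.89, 0.8, 1.52, -0.59]]
```

Run:
```python
from h import *
R=rot(d1,TH,-1)
manip.move_gripper(0.33)
p=cap-75*d1
manip.goto([520,150,320],rot([1,0],0,-1) if manip.inverse_kinematics([520,150,320],rot([1,0],0,-1)) is not None else manip.observe()["tcp_rot"])
manip.goto([*p,230],R)
manip.move_linear([*p,17],v=150)
o=manip.observe();print(o["t"],np.round(o["tcp_pos"],1),np.round(o["wrist_force"],1),o["width"])
manip.move_linear([*(cap-38*d1),17],v=80)
o=manip.observe();print(o["t"],np.round(o["tcp_pos"],1),np.round(o["wrist_force"],1))
cv2.imwrite("pics/s2.png",np.vstack([manip.camera("scene")["image"][130:330,160:560],manip.camera("top")["image"][150:350,250:650]]))
```

```text
6.975 [ 555.4 -235.2   18.2] [ 0.6 -1.1 -0.1] 0.32457808493938173
7.5833 [ 547.7 -198.4   17.3] [0.4 0.1 0.6]Traceback (most recent call last):
  File "<stdin>", line 11, in <module>
    return _nx.concatenate(arrs, 0, dtype=dtype, casting=casting)
           ~~~~~~~~~~~~~~~^^^^^^^^^^^^^^^^^^^^^^^^^^^^^^^^^^^^^^^
ValueError: all the input array dimensions except for the concatenation axis must match exactly, but along dimension 1, the array at index 0 has size 400 and the array at index 1 has size 390
```

```bash
cat >> h.py <<'E'
def snap(n): cv2.imwrite(f"pics/{n}.png",np.vstack([manip.camera("scene")["image"][130:380,160:560],manip.camera("top")["image"][150:350,140:540]]))
def st(): o=manip.observe();print(round(o["t"],1),np.round(o["tcp_pos"],1),np.round(o["wrist_force"],1),flush=True);return o
E
python3 - <<'E'
from h import *
for k in (-25,-15,-5,10): manip.move_linear([*(cap+k*d1),17],v=40); st()
snap("s2")
E
```

```text
8.2 [ 545.  -185.4   17.1] [ 1.4 -1.5  0. ]
8.6 [ 542.9 -175.    17. ] [ 1.  -1.1 -0.7]
9.0 [ 540.9 -165.1   17.1] [ 0.  -0.4 -0.3]
9.5 [ 537.9 -150.3   17.1] [ 0.7 -0.5  0.6]
```

View pics/s2.png

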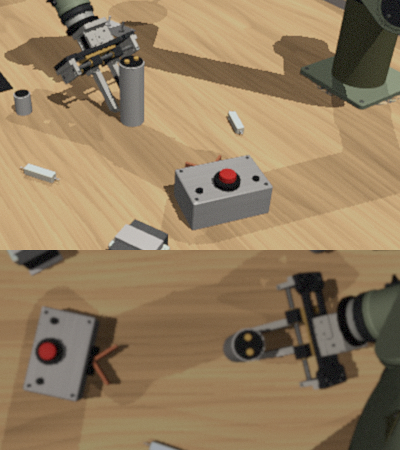

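The capacitor stands upright in the finger cradle and slides, with its top at crop (247,345). I'll continue to just short of the V and measure there.

```bash
cat >> h.py <<'E'
def capmeas():
    c=manip.camera("top"); P=cloud(c); Z=P[...,2]; f=240/np.tan(np.radians(c["fov_y"])/2); T=c["T"]
    m=np.zeros((480,640),np.uint8); h=(Z>130)&(Z<155)&(np.abs(P[...,0]-515)<70)&(P[...,1]>-160)&(P[...,1]<130); m[h]=1
    n,l,s,ce=cv2.connectedComponentsWithStats(m); i=1+np.argmax(s[1:,4])
    k=cv2.findContours((l==i).astype(np.uint8),0,1)[0][0]; (u,v),_,_=cv2.minAreaRect(k)
    d=T[:3,:3]@np.array([(u-c["cx"])/f,(v-c["cy"])/f,1]); o=T[:3,3]; p=(o+d*(138-o[2])/d[2])[:2]
    print("cap",p.round(1),"area",s[i,4],"z",np.nanmedian(Z[l==i]).round(1),"offset from seat (along a, across)",((p-seat)@a).round(1),((p-seat)@[-a[1],a[0]]).round(1)); return p
E
python3 - <<'E'
from h import *
manip.move_linear([*(S1-28*d1),17],v=50); o=st(); p=capmeas(); print(np.linalg.norm(p-o["tcp_pos"][:2]))
E
```

```text
13.3 [504.3  21.8  17. ] [ 0.6 -2.2 -0.3]
cap [516.2 -55.7] area 1225 z 137.1 offset from seat (along a, across) -132.8 -42.1
78.36091254959503
```

```bash
sed -i 's/(P\[...,1\]>-160)/(P[...,1]>manip.observe()["tcp_pos"][1]-12)/' h.py
python3 - <<'E'
from h import *
o=st(); p=capmeas(); print(np.linalg.norm(p-o["tcp_pos"][:2])); snap("s3")
E
```

```text
13.3 [504.2  21.8  17. ] [ 0.8 -3.  -0.7]
cap [498.7  46.9] area 878 z 139.8 offset from seat (along a, across) -37.4 -0.5
25.74502558998225
```

View pics/s3.png

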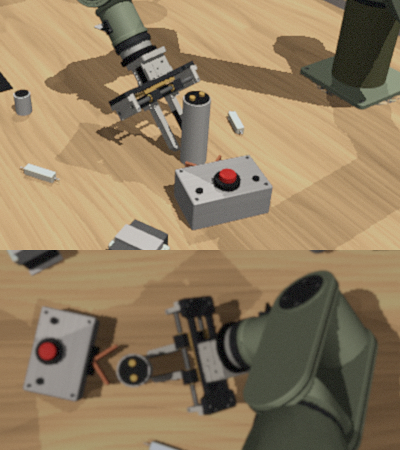

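The capacitor is upright, on the V's axis and 37 mm short of the seat. Next I back off, align with the box axis, and push until the force rises.

Run:
```python
from h import *
R=rot(a,TH,-1); c0=seat-37.4*a
manip.move_linear([*(S1-55*d1),17],v=120)
manip.goto([*(c0-50*a),17],R)
manip.move_linear([*(seat-34*a),17],v=50); o=st()
k=-34
while k<-18:
    k+=1 if k>-31 else 2
    manip.move_linear([*(seat+k*a),17],v=25); o=manip.observe()
    F=-np.mean([ (manip.wait(.03),manip.observe()["wrist_force"][:2]@a)[1] for _ in range(3)])
    print(k,F.round(1),round(o["t"],1))
    if F>7: break
p=capmeas(); st()
```

```text
15.4 [498.8  50.5  17. ] [-0.3 -0.2 -0.6]
-32 2.0 15.7
-30 2.2 16.0
-29 2.1 16.4
-28 2.3 16.7
-27 1.9 17.1
-26 2.1 17.4
-25 4.4 17.8
-24 6.7 18.1
-23 8.5 18.5
cap [507.  83.] area 884 z 140.1 offset from seat (along a, across) -0.4 0.1
18.6 [502.4  59.3  16.9] [-2.4 -9.6  0.9]
```

Run:
```python
from h import *
manip.move_linear([*(seat-70*a),20],v=120)
manip.move_linear([*(seat-90*a),260],v=200)
manip.move_gripper(0.0)
R=rot(a,0,-1); B=[533.,185.1]
manip.goto([*B,260],R)
p=capmeas.__call__ if 0 else None
manip.move_linear([*B,100],v=150); st()
manip.move_linear([*B,84],v=40)
F0=manip.observe()["wrist_force"][2]
for z in np.arange(82,69,-1.):
    manip.move_linear([*B,z],v=25); manip.wait(.1); o=manip.observe()
    print(z,o["tcp_pos"][2].round(1),(o["wrist_force"][2]).round(1),round(o["t"],1))
    if o["wrist_force"][2]>16: break
manip.wait(.3); st()
manip.move_linear([*B,95],v=40)
manip.move_linear([*B,280],v=200)
manip.goto([420,330,300],R); st()
```

```text
23.3 [534.  185.  101.1] [ 0.9 -0.2 -0.5]
82.0 82.3 1.6 24.2
81.0 81.3 2.4 24.5
80.0 80.2 3.2 24.9
79.0 79.2 3.2 25.2
78.0 78.2 2.3 25.6
77.0 77.2 5.1 25.9
76.0 76.3 6.0 26.3
75.0 76.2 10.8 26.6
74.0 76.1 14.8 27.0
73.0 76.0 18.9 27.3
27.6 [533.5 185.2  76. ] [-3.8 -0.8 19.4]
30.2 [420.2 329.4 299.1] [ 0.2  0.1 -0.2]
```

The button hit its stop at 76 mm, which is fully down. Now a final check.

```bash
sed -i 's/manip.observe()\["tcp_pos"\]\[1\]-12/0/' h.py
python3 - <<'E'
from h import *
capmeas(); c=manip.camera("top"); P=cloud(c); im=c["image"].astype(int)
m=(im[...,2]>120)&(im[...,1]<50)&(im[...,0]<50); print("button z",np.nanmedian(P[m][:,2]),m.sum()); snap("s4"); st()
E
```

```text
cap [507.4  83.3] area 895 z 140.1 offset from seat (along a, across) 0.0 -0.2
button z 82.10093513808681 185
30.4 [421.  328.8 299.4] [ 0.4  0.6 -1. ]
```

View pics/s4.png

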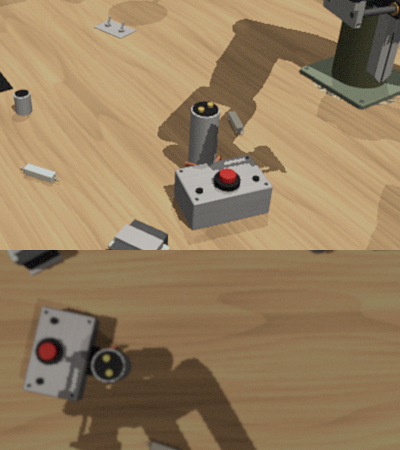

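The capacitor stands upright in the V, with its top at crop (110,365). The button is back up at 82 mm, and the bystanders in view haven't moved.

```bash
python3 -c "
from cell import manip
print(manip.finish_job())"
```

```text
the job is handed in; nothing more can be done
None
```

The job is handed in at about 30 s: the tall capacitor stands upright in the V, within about 1 mm of the seat, the button went fully down to its stop and came back up to 82 mm, and the bystanders looked unmoved in the final picture.

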